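Draw the gauge case to the front of the wire rack with a hook

TASK

Pick up the draw hook by its wooden handle, reach under the wire shelf, drop its tang behind the front lip of the open gauge case and drag the case gently along its lane until it is square and fully home against the stop at the front of that lane: press its sprung pads right in with a light, steady pull that cannot shift the stop's clamp, and hold it so for about a second. Move the case with the hook only, keep it flat, and leave the shut case and the other things on the table alone. Then unhook without shifting the case and stand the hook upright on its handle on the rubber mat again.

Things in the scene. Friction and masses are not known exactly. Their poses are not given: they have to be found in the camera images.
- rack: Fixed plywood rack, open in front, 250 deep (x, pointing into it), 300 wide (y). Origin: middle of the front edge, on the table. Floor top at z = 15. Two lanes, middles at y = +72 and -72, parted by a wall to z = 55. A lane is 136 wide at the back; between x = 100 and x = 55 guides (to z = 45) narrow it to 108, as it stays to the front. (All in mm.)
- wire_shelf (a point): Middle of the front wire of the open shelf of thin steel wires that lies over the rack: 170 above the table, 30 behind the rack's front edge. The wire is 6 thick; the shelf runs from here to the back. (All in mm.)
- stops: The two slotted stop rails, on the rack's floor; origin: middle of the rack's front edge, 15 above the table, axes as the rack. On each, clamped where hands last left it, a rigid stop: two posts 22 wide, 42 tall, 35 either side of the lane's middle (48 open between). Its black pads face the case at x = 17 to 50 (not measured: feel for it) and spring back 3 under 2 N, then it is hard. (All in mm.)
- case: Open gauge case: loose pale wooden tray 110 long (x), 96 wide, 50 high, walls 6 thick, black insert with three steel discs in its rear. Starts deep in either lane, up to 0.1 rad askew. Origin: centre of its underside; front face x = -55 looks to the rack's front. 0.55 to 1 kg; 2 to 6 N drag it, about 5 N more seats it; over 18 N in all could shift the stop's clamp. (All in mm.)
- case_lip (a point): Middle of the top edge of the open case's front wall, on its outer face, 50 above the case's underside. The tang goes behind this 6 mm thick wall. (All in mm.)
- case_pocket (a point): Centre of the empty pocket behind the open case's front wall (46 long in x, 84 wide, 44 deep): 29 behind the front face, 30 above the case's underside. (All in mm.)
- hook: The draw hook, 0.2 kg, standing upright on its handle on the mat. Origin: on the handle's underside, 22 below hook_grip; x from handle to tang, z up. Weight centre about 17 ahead of the origin. (All in mm.)
- hook_grip (a point): Centre of the hook's wooden handle, 22 above its underside. Handle 24 wide (y), 44 high, from 55 behind to 45 ahead (x) of this point. An 8 mm steel rod runs ahead from it to the tang, its axis 14 above this point. (All in mm.)
- hook_tip (a point): Foot of the hook's tang, on the face towards the handle, which does the pulling: 180 ahead of hook_grip, 16 below it. Tang: steel plate 6 thick, 14 wide, going up from here to the rod, with 26 free below the rod: the most it can reach below a lip. (All in mm.)
- mat: Fixed black rubber mat, 300 (x) by 150 (y), 3 thick, on the table. Origin: centre of its underside. (All in mm.)
- shut_case: Bystander: shut pale wooden case, 110 x 96 x 44, in the other lane of the rack. Origin: centre of its underside. (All in mm.)
- dial_stand: Bystander: dial gauge stand, dark base 110 x 90 x 35, column to 185 high. Origin: centre of its underside. (All in mm.)
- jar: Bystander: small glass jar with a red cap, 56 across, 75 high, beside the rack. Origin: centre of its underside. (All in mm.)
- calculator: Bystander: flat black desk calculator, 140 x 75 x 16, beside the rack. Origin: centre of its underside. (All in mm.)
Mind the look-alikes: they are no part of the job. Of the things that look like the hook, the larger one is meant.

How it is judged:
By the outcome, as a careful person would: the job done as asked, in the order asked, and still so for the second after the job is handed in, with the robot touching nothing.
It also fails if it takes over 72 s, if anything falls off the work surface, if the arm or the gripper's body presses on something with over 40 N, if the wrist force passes 120 N, or if a joint passes its speed limit or range.

ROBOT

A 6-joint arm with a two-finger parallel gripper is mounted at the origin on the work surface. World frame = base frame: x ahead of the robot, y to its left, z up, the work surface at z = 0. Lengths are in m, angles in rad, forces in N, time in s.
With the tool pointing down it reaches from about 0.35 to 0.975 m from the base axis. Payload 7.1 kg.
Tool frame: the origin (TCP) lies on the centre line of the jaws, within the pads' length; the fingertips stand robot.tip_reach ahead of it and the grasp point (between the pads) lies 8 mm behind it (robot.tip_reach is the distance from the TCP to the fingertips, in m); z points along the fingers, x is the direction in which the jaws open and shut, and the axes are right-handed (so a half turn about z gives the same grasp; the last joint's range is limited). The gripper opens to 88 mm and grips with 3 to 60 N. Pads are 20 mm wide; open, the fingers measure 115 mm over their backs; the gripper's body (75 mm by 178 mm) begins 61 mm behind the grasp point.
Start: joints at [1.09, 0.423, 1.63, -0, 1.089, -0.019], TCP at [0.278, 0.56, 0.234] pointing down, gripper open.
Joint ranges: [-3, 3], [-0.9, 2.11], [0.09, 2.58], [-1.31, 4.45], [0.11, 2.69], [-2.54, 2.54]. Speed limits (rad/s): [2.39, 2.39, 3.01, 3.14, 3.14, 3.14].

INTERFACE

Orientations are given as a rotation vector (axis times angle).
In Python, from workcell import robot gives the robot as it stands.
- The arm moves only by the shell command python3 -m handwheel 'ROWS' [OPENING] [FORCE]. ROWS is JSON, one flat list of numbers, 6 for each row, row after row: the shift along the tool's x, y, z each as a share of 0.25 m, from -1 to 1, then the turn, a rotation vector about the tool's x, y, z each as a share of 180 degrees, from -1 to 1. A call has exactly 10 rows; each row is the pose to reach, as a shift and turn from the pose commanded when the call began, along the tool's axes at that moment, turning the shorter way round; what a row does not reach only later rows make up. A row lasts 1/8 s, in which the tool goes at most 62.5 mm and 10.7 degrees, less where a joint would pass 70% of its speed; a pose out of reach is approached as far as the arm can. A call with a number of a shift or a turn outside -1 to 1 is refused whole. A call with a gripper value outside its range is refused whole. OPENING is the gripper's target within -1 to 1 (shut at 1, half-way at 0, fully open at -1), set as the call begins (- or left out, the last holds). The fingers move at their own pace and stop on an object; FORCE is the grip in N (left out, the last holds). Time passes only in rows, so rows that repeat a pose let the fingers close, or fill a call up. It gives the time, the measured TCP pose, the force and the opening at its end, in the units of the state.
- robot.observe(): the state, without advancing time (a new reading comes with each control period).
- robot.camera(name): name is "side" or "top" or "wrist"; returns a dict with "frame" (384x512x3 uint8, red, green, blue), "intrinsics" (3x3 intrinsics, pixels), "eye" and "rotation" of the camera in the world; the wrist camera has in their place "hand_eye" (4x4, takes a point from camera to tool coordinates, whose origin is the TCP and whose axes are the tool frame's). Camera axes: x right, y up, looking along -z (the intrinsics and any distortion apply to the point x, -y, -z); pixel columns grow to the right and rows downward; lengths in m; the calibration is good to about 2 mm. The wrist camera is an equidistant fisheye: a pixel r from the principal point sees the ray r / f radians off the axis. A picture is of the moment at which its call begins: read the wrist's pose just before it. There is no depth.
- robot.close_job(): hands the job in, once; it reports no verdict.
The state is a dict: "clock": time; "joints": joint angles; "qd": joint speeds; "effort": joint torques, N m; "tcp_pos": TCP position; "eef_rot": TCP orientation; "contact_force": force on the tool from outside, world axes, zero at the start; "wrist_torque": the same for the moment, N m; "grip_width": finger opening in m.
Only numpy, scipy, OpenCV 4.12 (cv2) and the standard library are available. Lean on these libraries where they do the work, as an engineer would, in place of code of your own. Each camera call takes 0.05 s, during which the arm holds its last target. There are 200 camera calls.

## Working session

There is one attempt and no reset: what is moved stays moved. The work goes in short steps, Python scripts to look and compute and a shell command to move; the robot and the scene stay as the last step left them, time stands still between calls to the robot, and variables do not carry over. Pictures are saved under pics/ and viewed, about 8 in all and at most 12, crops included, and the job is handed in when it is done.

```bash
mkdir -p pics; ls; python3 - <<'E'
from workcell import robot
import cv2,numpy as np,json
print(robot.observe(), robot.tip_reach)
for n in ("top","side"):
    c=robot.camera(n)
    cv2.imwrite(f"pics/{n}0.png",c["frame"][:,:,::-1])
    np.savez(f"pics/{n}0.npz",**c)
    print(n,c["intrinsics"].tolist(),c["eye"],np.array(c["rotation"]).round(4).tolist(),c.keys())
E
```

```text
pics
{'clock': 0.0, 'joints': array([ 1.08999264e+00,  4.23825593e-01,  1.63069995e+00, -1.58757426e-05,
        1.08860523e+00, -1.89687184e-02]), 'qd': array([-0.00175337,  0.00140448, -0.00012449,  0.0009668 ,  0.00021254,
       -0.00093819]), 'effort': array([-2.80060689e-03, -5.44651401e+01, -2.73662299e+01,  6.43916032e-02,
        2.26507190e-02, -5.87328373e-05]), 'tcp_pos': array([0.27820402, 0.55905417, 0.2329073 ]), 'eef_rot': array([ 2.67021609e+00,  1.65364425e+00, -2.06604852e-03]), 'contact_force': array([ 0.36521927, -0.00106167,  0.08855623]), 'wrist_torque': array([ 0.00724708, -0.02368296,  0.00508931]), 'grip_width': 0.08766216621477536} 0.011
top [[360.36480196303296, 0.0, 253.18691958452266], [0.0, 360.36480196303296, 184.90728551424905], [0.0, 0.0, 1.0]] [ 0.32074225 -0.00644491  1.14155251] [0.1511, -0.1416, -1.5536] dict_keys(['frame', 'intrinsics', 'eye', 'rotation'])
side [[445.69403303669765, 0.0, 254.64253674945087], [0.0, 445.69403303669765, 187.2877634263966], [0.0, 0.0, 1.0]] [ 0.03880959 -0.7716291   1.29976213] [0.6343, -0.1837, -0.524] dict_keys(['frame', 'intrinsics', 'eye', 'rotation'])
```

View pics/top0.png

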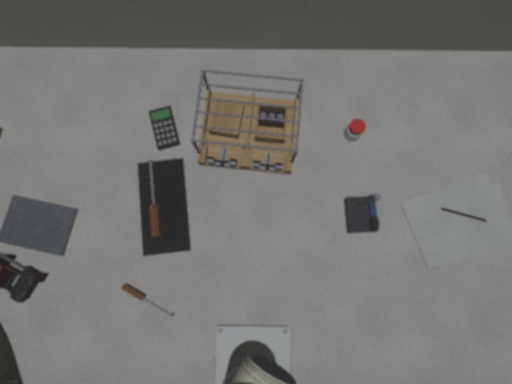

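View pics/side0.png

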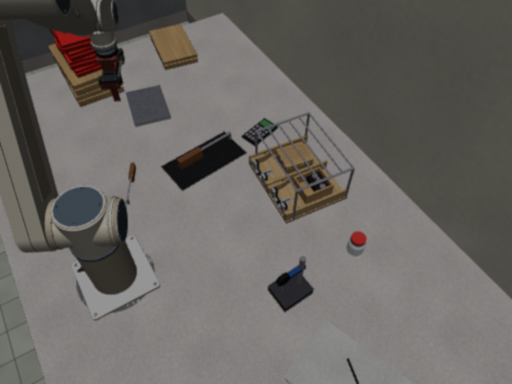

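Top: mat with hook (handle ~(154,220), tip ~(151,163)), rack with corners ~(200,163)/(292,171), open case in the right lane (270,120). Side agrees. Now a zoomed pair to read pixels.

```bash
cat > h.py <<'E'
import numpy as np,cv2
from scipy.spatial.transform import Rotation as R
def load(n): return dict(np.load(f"pics/{n}.npz"))
def ray(c,u,v):
    K=c["intrinsics"]; d=np.array([(u-K[0,2])/K[0,0],-(v-K[1,2])/K[1,1],-1.])
    return c["eye"],R.from_rotvec(c["rotation"]).apply(d)
def onz(c,u,v,z):
    e,d=ray(c,u,v); return (e+d*(z-e[2])/d[2]).round(4)
def tri(a,b):
    (e1,d1),(e2,d2)=a,b
    s=np.linalg.lstsq(np.c_[d1,-d2],e2-e1,rcond=None)[0]
    p,q=e1+d1*s[0],e2+d2*s[1]; return ((p+q)/2).round(4),np.linalg.norm(p-q).round(4)
def proj(c,P):
    p=R.from_rotvec(c["rotation"]).inv().apply(np.asarray(P)-c["eye"]); K=c["intrinsics"]
    return np.array([K[0,2]+K[0,0]*p[0]/-p[2],K[1,2]-K[1,1]*p[1]/-p[2]]).round(1)
E
python3 - <<'E'
from h import *
t=load("top0")
f=cv2.imread("pics/top0.png")
a=f[60:180,185:315]; b=f[145:265,120:200]
a=cv2.resize(a,None,fx=4,fy=4,interpolation=cv2.INTER_CUBIC);b=cv2.resize(b,None,fx=3,fy=3,interpolation=cv2.INTER_CUBIC)
im=np.zeros((480,780,3),np.uint8); im[:480,:520]=a; im[:360,530:770]=b
im=cv2.convertScaleAbs(im,alpha=1.6)
cv2.imwrite("pics/crop1.png",im)
# mat
g=cv2.cvtColor(f,cv2.COLOR_BGR2GRAY); m=(g<60).astype(np.uint8); m[:, :130]=0;m[:,195:]=0;m[:150]=0;m[265:]=0
m=cv2.morphologyEx(m,cv2.MORPH_CLOSE,np.ones((15,15)))
cs=max(cv2.findContours(m,0,2)[0],key=cv2.contourArea); r=cv2.minAreaRect(cs); print(r)
for p in cv2.boxPoints(r): print(p,onz(t,*p,0.003))
# orange handle
h=cv2.cvtColor(f,cv2.COLOR_BGR2HSV); m=((h[...,1]>110)&(h[...,2]>50)&(h[...,0]<20)).astype(np.uint8)
for n in("top0","side0"):
    f=cv2.imread(f"pics/{n}.png");h=cv2.cvtColor(f,cv2.COLOR_BGR2HSV); m=((h[...,1]>110)&(h[...,2]>40)&(h[...,0]<16)).astype(np.uint8)
    for cc in cv2.findContours(m,0,2)[0]:
        if cv2.contourArea(cc)>40: print(n,cv2.minAreaRect(cc),cv2.contourArea(cc), onz(load(n),*cv2.minAreaRect(cc)[0],0.035))
E
```

```text
((162.81204223632812, 206.5152587890625), (91.94151306152344, 45.714839935302734), 85.36454010009766)
[136.31422 162.54211] [0.6055 0.3836 0.003 ]
[181.87953 158.84763] [0.6196 0.2356 0.003 ]
[189.30986 250.4884 ] [0.3258 0.1979 0.003 ]
[143.74455 254.18289] [0.3127 0.3391 0.003 ]
top0 ((357.0, 126.0), (14.0, 14.0), 90.0) 146.5 [ 0.7267 -0.3302  0.035 ]
side0 ((358.0, 238.5), (13.0, 14.0), 90.0) 148.0 [ 0.7285 -0.3057  0.035 ]
side0 ((131.68919372558594, 170.8648681640625), (4.274373531341553, 13.97391414642334), 9.462322235107422) 41.0 [0.1999 0.3475 0.035 ]
side0 ((189.892333984375, 156.56153869628906), (9.798744201660156, 25.799222946166992), 60.2551155090332) 201.5 [0.4136 0.3005 0.035 ]
side0 ((80.52787780761719, 46.28624725341797), (62.19049835205078, 44.38694381713867), 52.4314079284668) 1362.0 [0.2789 1.1828 0.035 ]
```

View pics/crop1.png

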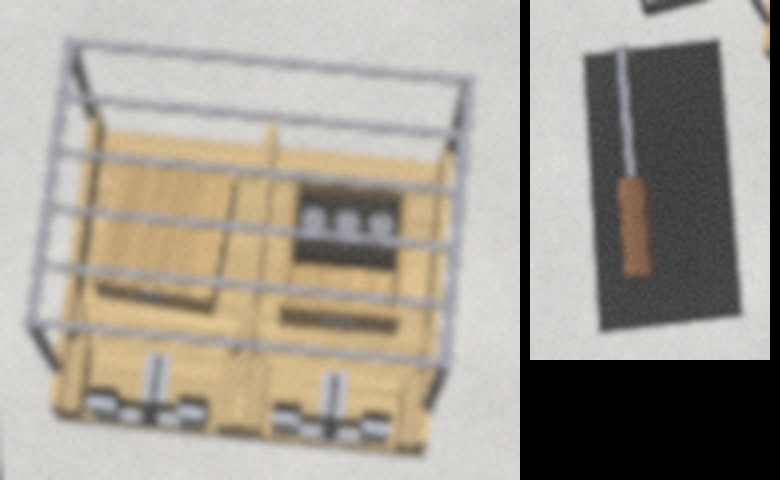

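```bash
python3 - <<'E'
from h import *
t=load("top0");s=load("side0")
A=lambda x,y:(185+x/4,60+y/4); B=lambda x,y:(120+(x-530)/3,145+y/3)
for n,p,z in [("hookC",B(634,226),.047),("hback",B(637.5,275),.047),("hfront",B(630.5,178),.047),("rodtip",B(621,50),.043),("rodstart",B(631,176),.043),
 ("rackFL",A(53,410),.015),("rackFR",A(424,448),.015),("wireL",A(32,323),.17),("wireR",A(446,360),.17),
 ("lipL",A(282,307),.065),("lipR",A(398,319),.065),("insBL",A(303,183),.065),("insBR",A(402,193),.065),("insFL",A(293,262),.065),("insFR",A(398,270),.065),
 ("stopL",A(286,408),.057),("stopR",A(376,418),.057),("stopLbk",A(286,398),.057),
 ("shutFL",A(97,284),.059),("shutFR",A(215,300),.059)]:
    print(n,np.round(p,1),onz(t,*p,z))
E
python3 - <<'E'
import cv2,numpy as np
f=cv2.imread("pics/side0.png")
a=cv2.resize(f[105:220,235:360],None,fx=4,fy=4,interpolation=cv2.INTER_CUBIC)
b=cv2.resize(f[120:195,155:255],None,fx=3,fy=3,interpolation=cv2.INTER_CUBIC)
im=np.zeros((460,800,3),np.uint8); im[:460,:500]=a; im[:225,500:800]=b
cv2.imwrite("pics/crop2.png",cv2.convertScaleAbs(im,alpha=1.6))
E
```

```text
hookC [154.7 220.3] [0.4144 0.2995 0.047 ]
hback [155.8 236.7] [0.3653 0.2928 0.047 ]
hfront [153.5 204.3] [0.4633 0.3062 0.047 ]
rodtip [150.3 161.7] [0.5988 0.3259 0.043 ]
rodstart [153.7 203.7] [0.4659 0.3069 0.043 ]
rackFL [198.2 162.5] [0.6049 0.1796 0.015 ]
rackFR [291. 172.] [ 0.577  -0.1188  0.015 ]
wireL [193.  140.8] [0.6286 0.1714 0.17  ]
wireR [296.5 150. ] [ 0.6049 -0.1191  0.17  ]
lipL [255.5 136.8] [ 0.677  -0.0039  0.065 ]
lipR [284.5 139.8] [ 0.6683 -0.0943  0.065 ]
insBL [260.8 105.8] [ 0.7798 -0.0194  0.065 ]
insBR [285.5 108.2] [ 0.7723 -0.0978  0.065 ]
insFL [258.2 125.5] [ 0.714  -0.0121  0.065 ]
insFR [284.5 127.5] [ 0.7083 -0.0944  0.065 ]
stopL [256.5 162. ] [ 0.598  -0.0079  0.057 ]
stopR [279.  164.5] [ 0.5908 -0.0776  0.057 ]
stopLbk [256.5 159.5] [ 0.606  -0.0078  0.057 ]
shutFL [209.2 131. ] [0.6963 0.1419 0.059 ]
shutFR [238.8 135. ] [0.6842 0.0488 0.059 ]
```

View pics/crop2.png

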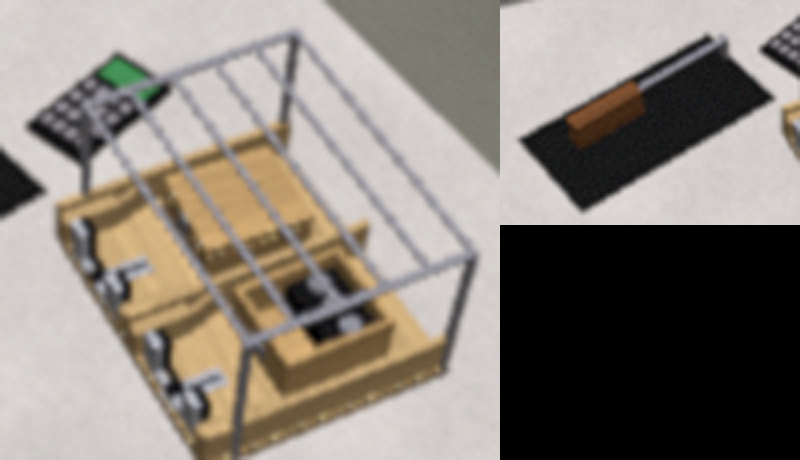

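Crops: hook handle at top (155,220), rod tip (150,162); rack front corners (198,162)/(291,172); open case lip (255.5,137)–(284.5,140); stops near x≈18 of the rack. Sizes check out (handle 99 mm, rack 300, case ~92 wide, lane y = −72). Move above the hook.

```bash
cat >> h.py <<'E'
def state():
    from workcell import robot
    return robot.observe()
def goto(p,yaw,o=None):
    "shares for one row: TCP to p, tool down, tool x at yaw (world)"
    o=o or state(); r=R.from_rotvec(o["eef_rot"])
    T=R.from_matrix(np.c_[[np.cos(yaw),np.sin(yaw),0],[np.sin(yaw),-np.cos(yaw),0],[0,0,-1]])
    d=r.inv().apply(np.asarray(p)-o["tcp_pos"])/.25; w=(r.inv()*T).as_rotvec()/np.pi
    print("row",d.round(4),w.round(4))
HX=np.array([np.cos(.138),np.sin(.138),0]); 
E
python3 - <<'E'
from h import *
goto([.4165+.008,.2997+.001,.15],.138+np.pi/2)
E
```

```text
row [-0.6642  0.9843  0.3328] [-1.000e-04  4.000e-04 -1.909e-01]
```

```bash
python3 -m handwheel '[-0.2,0.3,0.1,0,0,-0.06, -0.4,0.6,0.2,0,0,-0.12, -0.664,0.984,0.333,0,0,-0.191, -0.664,0.984,0.333,0,0,-0.191, -0.664,0.984,0.333,0,0,-0.191, -0.664,0.984,0.333,0,0,-0.191, -0.664,0.984,0.333,0,0,-0.191, -0.664,0.984,0.333,0,0,-0.191, -0.664,0.984,0.333,0,0,-0.191, -0.664,0.984,0.333,0,0,-0.191]' -1
python3 - <<'E'
from h import *
from workcell import robot
o=robot.observe(); c=robot.camera("wrist"); cv2.imwrite("pics/w1.png",c["frame"][:,:,::-1])
np.savez("pics/w1.npz",tp=o["tcp_pos"],tr=o["eef_rot"],**c)
print(c["intrinsics"].tolist(),c["hand_eye"].round(3).tolist())
E
```

```text
clock: 1.35
tcp_pos: [0.4244, 0.3021, 0.1506]
eef_rot: [2.061, 2.371, 0.001]
contact_force: [-0.1, -0.6, -0.2]
grip_width: 0.0878
[[297.3186396354542, 0.0, 258.1643994827907], [0.0, 297.3186396354542, 189.76492770169472], [0.0, 0.0, 1.0]] [[1.0, -0.002, 0.0, -0.001], [-0.002, -0.969, -0.247, -0.067], [0.0, 0.247, -0.969, -0.151], [0.0, 0.0, 0.0, 1.0]]
```

View pics/w1.png

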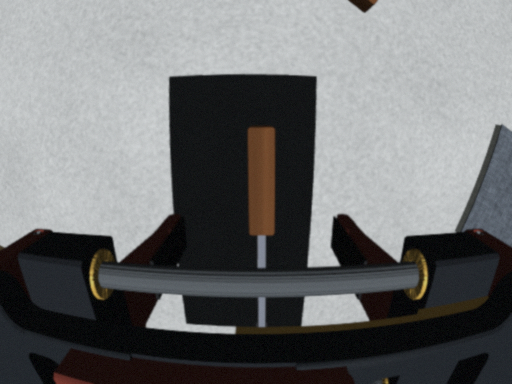

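Handle at (248–275, 127–235), centred between the fingers; cast its corners onto z=0.047.

```bash
cat >> h.py <<'E'
def wray(c,u,v):
    K=c["intrinsics"]; x,y=u-K[0,2],v-K[1,2]; r=np.hypot(x,y); a=r/K[0,0]
    d=np.array([np.sin(a)*x/r,-np.sin(a)*y/r,-np.cos(a)])
    M=c["hand_eye"]; q=R.from_rotvec(c["tr"])
    return q.apply(M[:3,3])+c["tp"], q.apply(M[:3,:3]@d)
def wonz(c,u,v,z):
    e,d=wray(c,u,v); return e+d*(z-e[2])/d[2]
E
python3 - <<'E'
from h import *
c=load("w1"); f=cv2.imread("pics/w1.png"); h=cv2.cvtColor(f,cv2.COLOR_BGR2HSV)
m=((h[...,1]>100)&(h[...,2]>60)&(h[...,0]<18)).astype(np.uint8); m[:110]=0;m[250:]=0;m[:,:220]=0;m[:,300:]=0
cc=max(cv2.findContours(m,0,1)[0],key=cv2.contourArea)[:,0]
P=np.array([wonz(c,u,v,.047)[:2] for u,v in cc]).astype(np.float32)
r=cv2.minAreaRect(P); b=cv2.boxPoints(r); print(r,b)
e=b-b.mean(0); L=max(((b[i]-b[(i+1)%4]) for i in range(4)),key=np.linalg.norm); L=L*np.sign(L[0])
yaw=np.arctan2(L[1],L[0]); x=np.array([np.cos(yaw),np.sin(yaw)])
fr=b.mean(0)+x*(e@x).max(); g=fr-.045*x
print("yaw",yaw,"grip",g)
p=g+.008*x; goto([*p,.10],yaw+np.pi/2); goto([*p,.024],yaw+np.pi/2)
E
```

```text
((0.41596347093582153, 0.30250284075737), (0.09881771355867386, 0.023330675438046455), 8.79776668548584) [[0.36535177 0.30647397]
 [0.36892012 0.28341782]
 [0.46657518 0.2985317 ]
 [0.46300682 0.32158786]]
yaw 0.15354985 grip [0.42032045 0.30317718]
row [0.0077 0.0163 0.2024] [ 0.0001 -0.     -0.0045]
row [0.0077 0.0163 0.5064] [ 0.0001 -0.     -0.0045]
```

```bash
python3 -m handwheel '[0.008,0.016,0.1,0,0,-0.0045, 0.008,0.016,0.2,0,0,-0.0045, 0.008,0.016,0.3,0,0,-0.0045, 0.008,0.016,0.38,0,0,-0.0045, 0.008,0.016,0.43,0,0,-0.0045, 0.008,0.016,0.47,0,0,-0.0045, 0.008,0.016,0.49,0,0,-0.0045, 0.008,0.016,0.506,0,0,-0.0045, 0.008,0.016,0.506,0,0,-0.0045, 0.008,0.016,0.506,0,0,-0.0045]' -1
python3 -m handwheel '[0,0,0,0,0,0, 0,0,0,0,0,0, 0,0,0,0,0,0, 0,0,0,0,0,0, 0,0,0,0,0,0, 0,0,0,0,0,0, 0,0,0,0,0,0, 0,0,0,0,0,0, 0,0,0,0,0,0, 0,0,0,0,0,0]' 1 50
```

```text
clock: 2.65
tcp_pos: [0.4286, 0.304, 0.0243]
eef_rot: [2.046, 2.384, 0.001]
contact_force: [-0.5, 0.5, 0.8]
grip_width: 0.0881
clock: 3.9
tcp_pos: [0.4285, 0.3039, 0.024]
eef_rot: [2.046, 2.384, 0.0]
contact_force: [0.1, 0.7, -0.2]
grip_width: 0.0243
```

Gripped (24.3 mm). Check rack frame with both views and work out waypoints.

```bash
python3 - <<'E'
from h import *
t=load("top0");s=load("side0"); C=lambda x,y:(235+x/4,105+y/4); A=lambda x,y:(185+x/4,60+y/4)
print("wireL",tri(ray(t,*A(32,323)),ray(s,*C(90,103))))
print("wireR",tri(ray(t,*A(446,360)),ray(s,*C(250,343))))
print("lipL",tri(ray(t,*A(282,307)),ray(s,*C(233,287))),onz(s,*C(233,287),.065))
print("lipR",tri(ray(t,*A(398,319)),ray(s,*C(282,363))),onz(s,*C(282,363),.065))
print("caseBR side",onz(s,*C(393,325),.065))
print("rackFR z.015 side",onz(s,*C(200,455),.015), "FL",onz(s,*C(57,235),.015))
E
cat >> h.py <<'E'
RO=np.array([.591,.0304]);TH=-.088
def rk(x,y=-.072): return RO+np.array([[np.cos(TH),-np.sin(TH)],[np.sin(TH),np.cos(TH)]])@[x,y]
def tipat(x,z,y=-.072): # TCP target so that hook tip at rack x, height z
    return [*rk(x-.180+.008,y),z+.015]
E
python3 - <<'E'
from h import *
o=state()
for p,y in ((o["tcp_pos"]+[0,0,.1],np.arctan2(0,1)+1.7243),([.385,.2,.13],1.60),(tipat(-.02,.105),np.pi/2+TH)): print(p); goto(p,y,o)
E
```

```text
wireL (array([0.6292, 0.1706, 0.1724]), np.float64(0.0028))
wireR (array([ 0.6039, -0.1188,  0.1693]), np.float64(0.0024))
lipL (array([ 0.6741, -0.0038,  0.072 ]), np.float64(0.0012)) [6.771e-01 6.000e-04 6.500e-02]
lipR (array([ 0.665 , -0.0934,  0.0702]), np.float64(0.0031)) [ 0.666  -0.0904  0.065 ]
caseBR side [ 0.7731 -0.1067  0.065 ]
rackFR z.015 side [ 0.574  -0.1069  0.015 ] FL [0.5958 0.1697 0.015 ]
[0.42845157 0.30390987 0.12395022]
row [ 0.e+00  1.e-04 -4.e-01] [ 0.     -0.     -0.0004]
[0.385, 0.2, 0.13]
row [-0.3844 -0.2348 -0.4243] [ 0.     -0.      0.0392]
[np.float64(0.3934151188657282), np.float64(-0.02444719452402003), 0.12]
row [-1.2769 -0.3377 -0.3844] [ 0.     -0.      0.0765]
```

```bash
python3 -m handwheel '[0,0,-0.05,0,0,0, 0,0,-0.15,0,0,0, 0,0,-0.3,0,0,0, 0,-0.05,-0.4,0,0,0, 0,-0.15,-0.42,0,0,0.01, -0.1,-0.22,-0.424,0,0,0.02, -0.25,-0.235,-0.424,0,0,0.03, -0.384,-0.235,-0.424,0,0,0.039, -0.384,-0.235,-0.424,0,0,0.039, -0.384,-0.235,-0.424,0,0,0.039]'
python3 - <<'E'
from h import *
o=state()
goto(tipat(-.02,.105),np.pi/2+TH,o)
E
```

```text
clock: 5.15
tcp_pos: [0.3852, 0.2003, 0.1304]
eef_rot: [2.188, 2.254, 0.001]
contact_force: [-0.1, 1.4, -1.6]
grip_width: 0.0236
row [-0.8996  0.0064  0.0413] [ 0.0002 -0.0002  0.0374]
```

```bash
python3 -m handwheel '[-0.1,0,0.01,0,0,0.005, -0.25,0,0.02,0,0,0.01, -0.42,0.006,0.03,0,0,0.02, -0.6,0.006,0.041,0,0,0.03, -0.75,0.006,0.041,0,0,0.037, -0.85,0.006,0.041,0,0,0.037, -0.9,0.006,0.041,0,0,0.0374, -0.9,0.006,0.041,0,0,0.0374, -0.9,0.006,0.041,0,0,0.0374, -0.9,0.006,0.041,0,0,0.0374]'
python3 - <<'E'
from h import *
from workcell import robot
for n in ("top","side"):
    c=robot.camera(n); cv2.imwrite(f"pics/{n}1.png",c["frame"][:,:,::-1]); np.savez(f"pics/{n}1.npz",**c)
a=cv2.imread("pics/top1.png")[80:220,190:310];b=cv2.imread("pics/side1.png")[90:230,220:350]
im=np.hstack([cv2.resize(x,(400,int(400*x.shape[0]/x.shape[1])),interpolation=2)[:430] for x in(a,b)])
cv2.imwrite("pics/c3.png",cv2.convertScaleAbs(im,alpha=1.6)); print(a.shape,b.shape,im.shape)
E
```

```text
clock: 6.4
tcp_pos: [0.3931, -0.0241, 0.1197]
eef_rot: [-2.315, -2.123, 0.0]
contact_force: [1.0, 0.4, -1.2]
grip_width: 0.0236
(140, 120, 3) (140, 130, 3) (430, 800, 3)
```

View pics/c3.png

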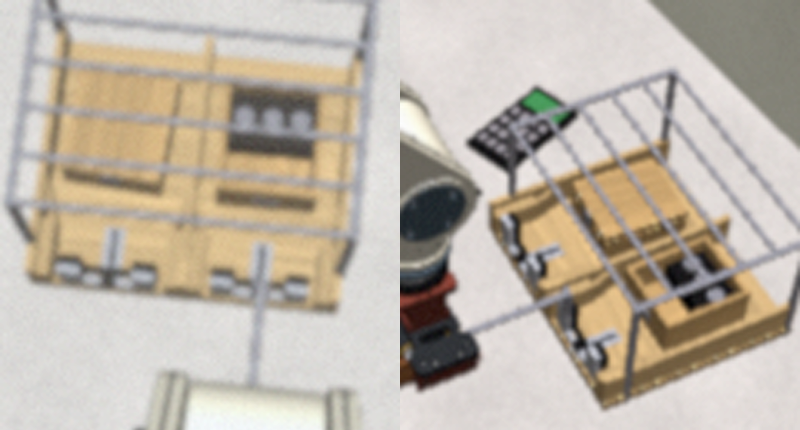

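Rod points straight up the right lane, over the stop's slot; tip in side view near (275,186). Check against prediction, and compute the next waypoints.

```bash
python3 - <<'E'
from h import *
o=state(); s=load("side1");t=load("top1")
u=np.array([np.cos(TH),np.sin(TH),0]); g=o["tcp_pos"]-.008*u+[0,0,.001]
for n,dx,dz in(("rod end",.186,.014),("tang foot",.186,-.016),("rod start",.045,.014)):
    P=g+u*dx+[0,0,dz]; print(n,P.round(4),"side",proj(s,P),"top",proj(t,P))
lip=np.array([.671,-.0488]); 
print("lip vs tip along", (lip-(g+.18*u)[:2])@u[:2])
print("lat",(lip-(g+.18*u)[:2])@[-u[1],u[0]])
f=[lip+u[:2]*d-.180*u[:2]+.008*u[:2] for d in (.022,)]
for z in (.115,.095,.060): goto([*f[0],z],np.pi/2+TH,o)
E
```

```text
rod end [ 0.5704 -0.0399  0.1347] side [275.1 184.7] top [267.6 164.7]
tang foot [ 0.5704 -0.0399  0.1047] side [274.7 190.2] top [267.3 167.2]
rod start [ 0.43   -0.0275  0.1347] side [236.3 199.9] top [262.9 213.4]
lip vs tip along 0.10698033892252133
lat -2.7264171534752482e-05
row [-0.0008  0.5159  0.0187] [-0.     -0.      0.0004]
row [-0.0008  0.5159  0.0987] [-0.     -0.      0.0004]
row [-0.0008  0.5159  0.2387] [-0.     -0.      0.0004]
```

```bash
python3 -m handwheel '[0,0.06,0.0,0,0,0, 0,0.15,0.02,0,0,0, 0,0.24,0.04,0,0,0, 0,0.33,0.06,0,0,0, 0,0.41,0.08,0,0,0, 0,0.47,0.095,0,0,0, 0,0.5,0.1,0,0,0, 0,0.516,0.1,0,0,0, 0,0.516,0.1,0,0,0, 0,0.516,0.1,0,0,0]'
python3 - <<'E'
from h import *
from workcell import robot
for n in ("top","side"):
    c=robot.camera(n); cv2.imwrite(f"pics/{n}2.png",c["frame"][:,:,::-1]); np.savez(f"pics/{n}2.npz",**c)
a=cv2.imread("pics/top2.png")[80:220,190:310];b=cv2.imread("pics/side2.png")[120:220,260:360]
im=np.hstack([cv2.resize(x,(400,int(400*x.shape[0]/x.shape[1])),interpolation=2)[:400] for x in(a,b)])
cv2.imwrite("pics/c4.png",cv2.convertScaleAbs(im,alpha=1.6))
E
```

```text
clock: 7.75
tcp_pos: [0.5212, -0.0361, 0.0948]
eef_rot: [-2.316, -2.122, 0.0]
contact_force: [0.4, 0.2, -1.3]
grip_width: 0.0239
```

View pics/c4.png

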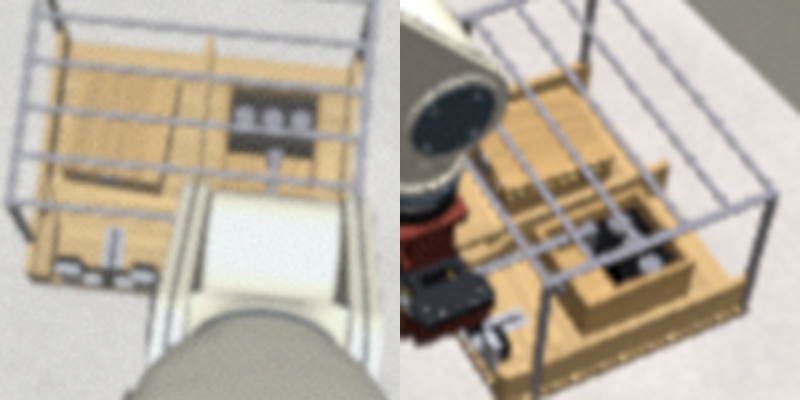

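```bash
python3 - <<'E'
from h import *
t=load("top2"); p=onz(t,271.9,125.6,.11); print(p,(p[:2]-[.671,-.0488])@[np.cos(TH),np.sin(TH)])
E
python3 -m handwheel '[0,0,0.02,0,0,0, 0,0,0.04,0,0,0, 0,0,0.06,0,0,0, 0,0,0.08,0,0,0, 0,0,0.1,0,0,0, 0,0,0.115,0,0,0, 0,0,0.125,0,0,0, 0,0,0.131,0,0,0, 0,0,0.131,0,0,0, 0,0,0.131,0,0,0]'
```

```text
[ 0.6977 -0.0529  0.11  ] 0.026957018806631303
clock: 9.1
tcp_pos: [0.5217, -0.0361, 0.062]
eef_rot: [2.316, 2.122, 0.0]
contact_force: [-0.2, -0.1, -1.6]
grip_width: 0.0234
```

```bash
python3 -m handwheel '[0,-0.02,0,0,0,0, 0,-0.04,0,0,0,0, 0,-0.055,0,0,0,0, 0,-0.065,0,0,0,0, 0,-0.075,0,0,0,0, 0,-0.085,0,0,0,0, 0,-0.095,0,0,0,0, 0,-0.105,0,0,0,0, 0,-0.115,0,0,0,0, 0,-0.125,0,0,0,0]'
python3 -c "
from h import *
o=state();print(o['contact_force'],o['wrist_torque'])"
```

```text
clock: 10.35
tcp_pos: [0.4906, -0.0334, 0.062]
eef_rot: [2.316, 2.122, 0.001]
contact_force: [5.1, -0.3, -2.0]
grip_width: 0.0237
[ 5.07211288 -0.33691224 -1.97665646] [-0.02374621 -0.67311774 -0.0418593 ]
```

```bash
python3 -m handwheel '[0,-0.014,0,0,0,0, 0,-0.028,0,0,0,0, 0,-0.042,0,0,0,0, 0,-0.056,0,0,0,0, 0,-0.07,0,0,0,0, 0,-0.084,0,0,0,0, 0,-0.098,0,0,0,0, 0,-0.112,0,0,0,0, 0,-0.124,0,0,0,0, 0,-0.132,0,0,0,0]'
python3 - <<'E'
from h import *
from workcell import robot
o=state();print(o['contact_force'])
for n in ("side",):
    c=robot.camera(n); cv2.imwrite(f"pics/{n}3.png",c["frame"][:,:,::-1]); np.savez(f"pics/{n}3.npz",**c)
b=cv2.imread("pics/side3.png")[120:220,255:355]
cv2.imwrite("pics/c5.png",cv2.convertScaleAbs(cv2.resize(b,(600,600),interpolation=2),alpha=1.6))
E
```

```text
clock: 11.6
tcp_pos: [0.4575, -0.0305, 0.062]
eef_rot: [2.317, 2.122, 0.0]
contact_force: [4.8, -0.6, -3.0]
grip_width: 0.0236
[ 4.80172905 -0.59702111 -3.01929051]
```

View pics/c5.png

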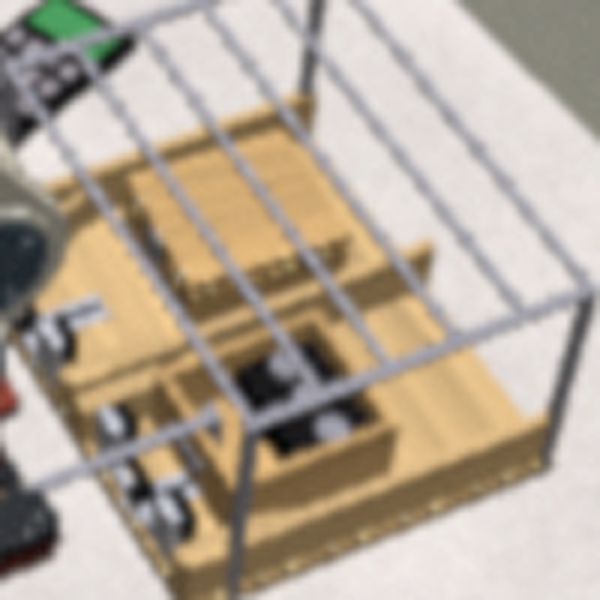

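Tang is in the pocket at the front wall (215,425 in crop); case front about 15–20 mm from the posts. Continue slowly.

```bash
python3 -m handwheel '[0,-0.005,0,0,0,0, 0,-0.01,0,0,0,0, 0,-0.015,0,0,0,0, 0,-0.02,0,0,0,0, 0,-0.025,0,0,0,0, 0,-0.03,0,0,0,0, 0,-0.034,0,0,0,0, 0,-0.038,0,0,0,0, 0,-0.041,0,0,0,0, 0,-0.044,0,0,0,0]'
```

```text
clock: 12.9
tcp_pos: [0.4468, -0.0295, 0.062]
eef_rot: [2.316, 2.122, 0.0]
contact_force: [5.1, -0.2, -1.2]
grip_width: 0.0239
```

```bash
python3 -m handwheel '[0,-0.002,0,0,0,0, 0,-0.004,0,0,0,0, 0,-0.006,0,0,0,0, 0,-0.008,0,0,0,0, 0,-0.01,0,0,0,0, 0,-0.012,0,0,0,0, 0,-0.014,0,0,0,0, 0,-0.016,0,0,0,0, 0,-0.018,0,0,0,0, 0,-0.02,0,0,0,0]'
```

```text
clock: 14.15
tcp_pos: [0.4418, -0.0291, 0.062]
eef_rot: [2.316, 2.122, 0.0]
contact_force: [4.7, -0.6, -2.5]
grip_width: 0.0243
```

```bash
python3 -m handwheel '[0,-0.0015,0,0,0,0, 0,-0.003,0,0,0,0, 0,-0.0045,0,0,0,0, 0,-0.006,0,0,0,0, 0,-0.0075,0,0,0,0, 0,-0.009,0,0,0,0, 0,-0.0105,0,0,0,0, 0,-0.012,0,0,0,0, 0,-0.012,0,0,0,0, 0,-0.012,0,0,0,0]'
```

```text
clock: 15.4
tcp_pos: [0.4387, -0.0288, 0.062]
eef_rot: [2.317, 2.122, 0.0]
contact_force: [4.7, -0.3, -2.0]
grip_width: 0.0234
```

```bash
python3 -m handwheel '[0,-0.0015,0,0,0,0, 0,-0.003,0,0,0,0, 0,-0.0045,0,0,0,0, 0,-0.006,0,0,0,0, 0,-0.0075,0,0,0,0, 0,-0.009,0,0,0,0, 0,-0.0105,0,0,0,0, 0,-0.0105,0,0,0,0, 0,-0.0105,0,0,0,0, 0,-0.0105,0,0,0,0]'
```

```text
clock: 16.65
tcp_pos: [0.4361, -0.0286, 0.062]
eef_rot: [2.317, 2.122, 0.0]
contact_force: [4.4, 0.5, -1.8]
grip_width: 0.0236
```

```bash
python3 -m handwheel '[0,-0.0015,0,0,0,0, 0,-0.003,0,0,0,0, 0,-0.0045,0,0,0,0, 0,-0.006,0,0,0,0, 0,-0.0075,0,0,0,0, 0,-0.009,0,0,0,0, 0,-0.0105,0,0,0,0, 0,-0.0105,0,0,0,0, 0,-0.0105,0,0,0,0, 0,-0.0105,0,0,0,0]'
python3 - <<'E'
from h import *
from workcell import robot
o=state();print(o['contact_force'])
c=robot.camera("top"); cv2.imwrite("pics/top4.png",c["frame"][:,:,::-1]); np.savez("pics/top4.npz",**c)
c=robot.camera("side"); cv2.imwrite("pics/side4.png",c["frame"][:,:,::-1]); np.savez("pics/side4.npz",**c)
a=cv2.imread("pics/top4.png")[105:185,240:310];b=cv2.imread("pics/side4.png")[140:220,255:325]
im=np.hstack([cv2.resize(x,None,fx=5.5,fy=5.5,interpolation=2) for x in(a,b)])
cv2.imwrite("pics/c6.png",cv2.convertScaleAbs(im,alpha=1.6))
E
```

```text
clock: 17.9
tcp_pos: [0.4336, -0.0284, 0.062]
eef_rot: [2.316, 2.122, 0.0]
contact_force: [5.8, -1.2, -3.3]
grip_width: 0.0235
[ 5.7608992  -1.20882222 -3.29913836]
```

View pics/c6.png

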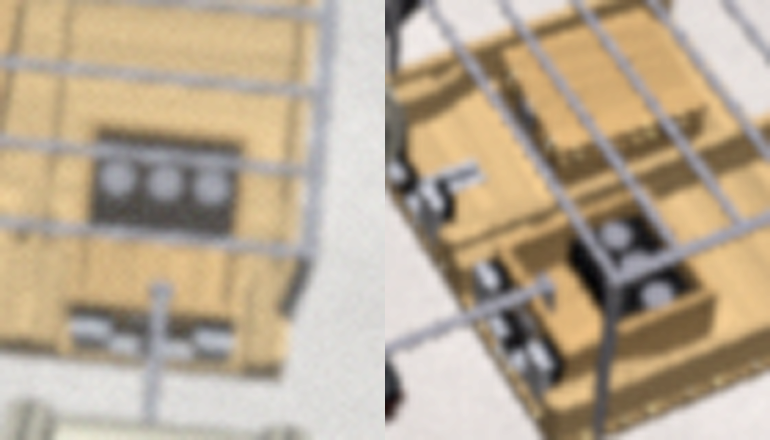

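Case front is right at the posts, square (tang at (160,290) on the wall). Fine steps now.

```bash
python3 -m handwheel '[0,-0.001,0,0,0,0, 0,-0.002,0,0,0,0, 0,-0.003,0,0,0,0, 0,-0.004,0,0,0,0, 0,-0.005,0,0,0,0, 0,-0.006,0,0,0,0, 0,-0.006,0,0,0,0, 0,-0.006,0,0,0,0, 0,-0.006,0,0,0,0, 0,-0.006,0,0,0,0]'
```

```text
clock: 19.25
tcp_pos: [0.4323, -0.0283, 0.062]
eef_rot: [2.316, 2.122, 0.001]
contact_force: [6.4, -0.2, -2.9]
grip_width: 0.0235
```

```bash
python3 -m handwheel '[0,-0.001,0,0,0,0, 0,-0.002,0,0,0,0, 0,-0.003,0,0,0,0, 0,-0.004,0,0,0,0, 0,-0.004,0,0,0,0, 0,-0.004,0,0,0,0, 0,-0.004,0,0,0,0, 0,-0.004,0,0,0,0, 0,-0.004,0,0,0,0, 0,-0.004,0,0,0,0]'; python3 -c "
from h import *
o=state();print(o['contact_force'],o['tcp_pos'])"
```

```text
clock: 20.5
tcp_pos: [0.4314, -0.0282, 0.062]
eef_rot: [2.316, 2.122, 0.001]
contact_force: [6.5, 0.6, -3.1]
grip_width: 0.0236
[ 6.48509205  0.59161978 -3.09157104] [ 0.43139826 -0.02819199  0.06197423]
```

```bash
python3 -m handwheel '[0,-0.001,0,0,0,0, 0,-0.002,0,0,0,0, 0,-0.003,0,0,0,0, 0,-0.003,0,0,0,0, 0,-0.003,0,0,0,0, 0,-0.003,0,0,0,0, 0,-0.003,0,0,0,0, 0,-0.003,0,0,0,0, 0,-0.003,0,0,0,0, 0,-0.003,0,0,0,0]'; python3 -c "
from h import *
o=state();print(o['contact_force'],o['tcp_pos'])"
```

```text
clock: 21.75
tcp_pos: [0.4312, -0.0282, 0.062]
eef_rot: [2.316, 2.121, 0.002]
contact_force: [8.9, 0.1, -4.1]
grip_width: 0.0238
[ 8.89713126  0.0840305  -4.05654039] [ 0.4312111  -0.02816137  0.0620268 ]
```

```bash
python3 -m handwheel '[0,-0.0005,0,0,0,0, 0,-0.001,0,0,0,0, 0,-0.0015,0,0,0,0, 0,-0.002,0,0,0,0, 0,-0.002,0,0,0,0, 0,-0.002,0,0,0,0, 0,-0.002,0,0,0,0, 0,-0.002,0,0,0,0, 0,-0.002,0,0,0,0, 0,-0.002,0,0,0,0]'; python3 -c "
from h import *
o=state();print(o['contact_force'],o['tcp_pos'])"
```

```text
clock: 23.0
tcp_pos: [0.4311, -0.0282, 0.0621]
eef_rot: [2.315, 2.121, 0.003]
contact_force: [9.8, -0.9, -5.9]
grip_width: 0.0237
[ 9.78806316 -0.8909979  -5.88526678] [ 0.43112282 -0.02816575  0.06205302]
```

```bash
python3 -m handwheel '[0,0,0.001,0,0,0, 0,0,0.002,0,0,0, 0,-0.0005,0.003,0,0,0, 0,-0.001,0.003,0,0,0, 0,-0.0015,0.003,0,0,0, 0,-0.002,0.003,0,0,0, 0,-0.002,0.003,0,0,0, 0,-0.002,0.003,0,0,0, 0,-0.002,0.003,0,0,0, 0,-0.002,0.003,0,0,0]'; python3 -c "
from h import *
o=state();print(o['contact_force'],o['tcp_pos'],o['wrist_torque'])"
```

```text
clock: 24.25
tcp_pos: [0.4311, -0.0282, 0.0615]
eef_rot: [2.315, 2.12, 0.004]
contact_force: [8.9, -0.4, -3.7]
grip_width: 0.0238
[ 8.94274445 -0.3807809  -3.73109143] [ 0.43110341 -0.02815197  0.06153849] [-0.15071268 -1.29388307 -0.02259281]
```

```bash
python3 -m handwheel '[0,-0.001,0,0,0,0, 0,-0.002,0,0,0,0, 0,-0.003,0,0,0,0, 0,-0.004,0,0,0,0, 0,-0.004,0,0,0,0, 0,-0.004,0,0,0,0, 0,-0.004,0,0,0,0, 0,-0.004,0,0,0,0, 0,-0.004,0,0,0,0, 0,-0.004,0,0,0,0]'; python3 -c "
from h import *
o=state();print(o['contact_force'],o['tcp_pos'],o['wrist_torque'])"
```

```text
clock: 25.5
tcp_pos: [0.431, -0.0281, 0.0616]
eef_rot: [2.314, 2.12, 0.005]
contact_force: [11.7, -1.2, -5.9]
grip_width: 0.0239
[11.66355198 -1.22453472 -5.91634511] [ 0.43097529 -0.02814184  0.06161348] [-0.11294617 -1.40806727 -0.02442909]
```

```bash
python3 -m handwheel '[0,-0.0005,0,0,0,0, 0,-0.001,0,0,0,0, 0,-0.001,0,0,0,0, 0,-0.001,0,0,0,0, 0,-0.001,0,0,0,0, 0,-0.001,0,0,0,0, 0,-0.001,0,0,0,0, 0,-0.001,0,0,0,0, 0,-0.001,0,0,0,0, 0,-0.001,0,0,0,0]'; python3 - <<'E'
from h import *
from workcell import robot
o=state();print(o['contact_force'],o['tcp_pos'])
for n in("top","side"):
    c=robot.camera(n); cv2.imwrite(f"pics/{n}5.png",c["frame"][:,:,::-1]); np.savez(f"pics/{n}5.npz",**c)
a=cv2.imread("pics/top5.png")[105:185,240:310];b=cv2.imread("pics/side5.png")[140:220,255:325]
im=np.hstack([cv2.resize(x,None,fx=5.5,fy=5.5,interpolation=2) for x in(a,b)])
cv2.imwrite("pics/c7.png",cv2.convertScaleAbs(im,alpha=1.6))
E
```

```text
clock: 26.75
tcp_pos: [0.4309, -0.0281, 0.0616]
eef_rot: [2.314, 2.119, 0.006]
contact_force: [12.8, -1.0, -6.5]
grip_width: 0.0239
[12.83362487 -0.95636449 -6.51443376] [ 0.43089184 -0.02814582  0.06161987]
```

View pics/c7.png

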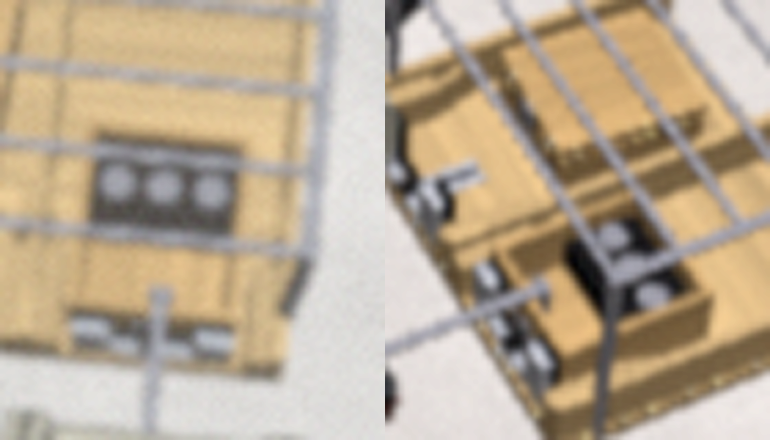

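Case sits square against both posts, tang still on the front wall. Hold steady.

```bash
python3 -m handwheel '[0,0,0,0,0,0, 0,0,0,0,0,0, 0,0,0,0,0,0, 0,0,0,0,0,0, 0,0,0,0,0,0, 0,0,0,0,0,0, 0,0,0,0,0,0, 0,0,0,0,0,0, 0,0,0,0,0,0, 0,0,0,0,0,0]'
```

```text
clock: 28.1
tcp_pos: [0.431, -0.0281, 0.0616]
eef_rot: [2.314, 2.119, 0.006]
contact_force: [13.2, -1.3, -6.3]
grip_width: 0.0238
```

```bash
python3 -m handwheel '[0,0.002,0,0,0,0, 0,0.004,0,0,0,0, 0,0.006,0,0,0,0, 0,0.008,0,0,0,0, 0,0.011,0,0,0,0, 0,0.014,0,0,0,0, 0,0.018,0,0,0,0, 0,0.023,0,0,0,0, 0,0.028,0,0,0,0, 0,0.032,0,0,0,0]'; python3 -c "
from h import *
o=state();print(o['contact_force'],o['tcp_pos'],o['wrist_torque'])"
```

```text
clock: 29.35
tcp_pos: [0.4355, -0.0285, 0.061]
eef_rot: [-2.316, -2.121, 0.001]
contact_force: [-1.4, 0.4, -0.5]
grip_width: 0.0236
[-1.35883336  0.36389798 -0.50725377] [ 0.43545194 -0.02853627  0.0609707 ] [0.01825456 0.01989468 0.00620249]
```

```bash
python3 -m handwheel '[0,0.008,0,0,0,0, 0,0.016,0,0,0,0, 0,0.016,-0.02,0,0,0, 0,0.016,-0.05,0,0,0, 0,0.016,-0.08,0,0,0, 0,0.016,-0.11,0,0,0, 0,0.016,-0.14,0,0,0, 0,0.016,-0.16,0,0,0, 0,0.016,-0.16,0,0,0, 0,0.016,-0.16,0,0,0]'; python3 - <<'E'
from h import *
from workcell import robot
o=state();print(o['contact_force'],o['tcp_pos'])
u=np.array([np.cos(TH),np.sin(TH),0]); g=o["tcp_pos"]-.008*u+[0,0,.001]
for n in("top","side"):
    c=robot.camera(n); cv2.imwrite(f"pics/{n}6.png",c["frame"][:,:,::-1]); np.savez(f"pics/{n}6.npz",**c)
    for dx,dz in((.186,.014),(.18,-.016),(.045,.014)): print(n,proj(load(n+"6"),g+u*dx+[0,0,dz]))
a=cv2.imread("pics/top6.png")[105:185,240:310];b=cv2.imread("pics/side6.png")[140:220,255:325]
im=np.hstack([cv2.resize(x,None,fx=5.5,fy=5.5,interpolation=2) for x in(a,b)])
cv2.imwrite("pics/c8.png",cv2.convertScaleAbs(im,alpha=1.6))
E
```

```text
clock: 30.6
tcp_pos: [0.4398, -0.0289, 0.1011]
eef_rot: [-2.317, -2.122, 0.0]
contact_force: [-0.7, 0.1, -1.7]
grip_width: 0.0239
[-0.66718953  0.11176118 -1.73816613] [ 0.43983202 -0.02893683  0.10106164]
top [269.1 150.9]
top [268.5 155.5]
top [264.6 197.9]
side [287.2 183.4]
side [285.1 189.4]
side [249.5 198.2]
```

View pics/c8.png

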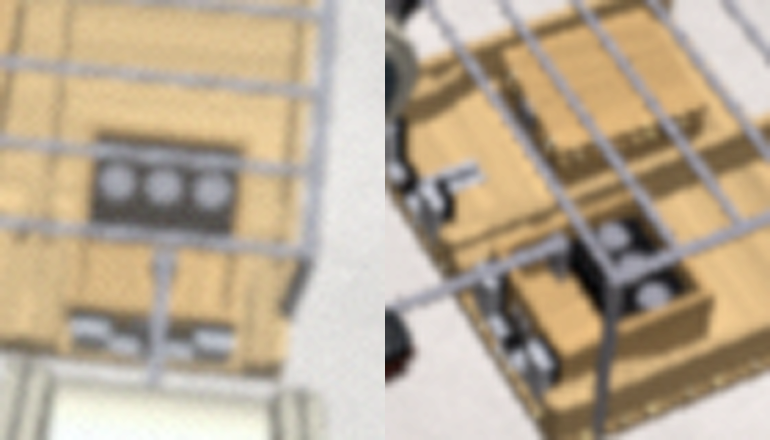

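Tip seen at (287.7,184.2) vs predicted (287.2,183.4): hook still level in the grip; case unmoved. Compute the way back.

```bash
python3 - <<'E'
from h import *
o=state()
goto([.388,-.024,.115],np.pi/2+TH,o); goto([.385,.2,.13],1.60,o)
for n in "56":
    pass
a=cv2.imread("pics/top5.png").astype(np.float32)[108:150,255:285].mean(2);b=cv2.imread("pics/top6.png").astype(np.float32)[108:150,255:285].mean(2)
print("shift px",cv2.phaseCorrelate(a[:38],b[:38]))
E
```

```text
row [ 0.0015 -0.2079 -0.0562] [-0.0002  0.      0.0001]
row [ 0.893  -0.2983 -0.1161] [-0.0002 -0.     -0.0372]
shift px ((0.23635762381632652, 0.08912773612434322), 0.9790498626232147)
```

```bash
python3 -m handwheel '[0,-0.06,-0.01,0,0,0, 0,-0.14,-0.03,0,0,0, 0,-0.21,-0.05,0,0,0, 0.1,-0.24,-0.08,0,0,-0.005, 0.27,-0.27,-0.11,0,0,-0.015, 0.45,-0.29,-0.116,0,0,-0.025, 0.64,-0.298,-0.116,0,0,-0.037, 0.8,-0.298,-0.116,0,0,-0.037, 0.893,-0.298,-0.116,0,0,-0.037, 0.893,-0.298,-0.116,0,0,-0.037]'
python3 - <<'E'
from h import *
o=state(); y=.1535+np.pi/2
goto([.4286,.3039,.12],y,o); goto([.4286,.3039,.04],y,o); goto([.4286,.3039,.0245],y,o)
E
```

```text
clock: 31.95
tcp_pos: [0.3848, 0.2009, 0.1303]
eef_rot: [2.186, 2.256, 0.001]
contact_force: [-1.4, -0.5, -3.3]
grip_width: 0.0238
row [0.4062 0.188  0.0415] [ 0.0001 -0.0001 -0.0389]
row [0.4061 0.1879 0.3615] [ 0.0001 -0.0001 -0.0389]
row [0.4061 0.1879 0.4235] [ 0.0001 -0.0001 -0.0389]
```

```bash
python3 -m handwheel '[0.1,0.06,0.02,0,0,-0.01, 0.25,0.14,0.04,0,0,-0.025, 0.406,0.188,0.06,0,0,-0.039, 0.406,0.188,0.14,0,0,-0.039, 0.406,0.188,0.22,0,0,-0.039, 0.406,0.188,0.29,0,0,-0.039, 0.406,0.188,0.34,0,0,-0.039, 0.406,0.188,0.375,0,0,-0.039, 0.406,0.188,0.39,0,0,-0.039, 0.406,0.188,0.39,0,0,-0.039]'; python3 -c "
from h import *
o=state();print(o['contact_force'],o['tcp_pos'],o['wrist_torque'])
goto([.4286,.3039,.024],.1535+np.pi/2)"
```

```text
clock: 33.2
tcp_pos: [0.4294, 0.3028, 0.0327]
eef_rot: [2.047, 2.383, 0.0]
contact_force: [-0.5, -0.6, -0.5]
grip_width: 0.0236
[-0.45788513 -0.61602486 -0.54352442] [0.42943679 0.30283624 0.03271833] [ 0.06399342  0.05615698 -0.04709262]
row [ 0.0047 -0.0027  0.0349] [ 0.     -0.     -0.0007]
```

```bash
python3 -m handwheel '[0,0,0.005,0,0,0, 0,0,0.01,0,0,0, 0,0,0.015,0,0,0, 0,0,0.02,0,0,0, 0,0,0.024,0,0,0, 0,0,0.028,0,0,0, 0,0,0.031,0,0,0, 0,0,0.034,0,0,0, 0,0,0.036,0,0,0, 0,0,0.036,0,0,0]'; python3 -c "
from h import *
o=state();print(o['contact_force'],o['tcp_pos'],o['wrist_torque'])"
```

```text
clock: 34.45
tcp_pos: [0.4293, 0.3028, 0.0239]
eef_rot: [-2.047, -2.383, 0.0]
contact_force: [-1.0, 0.2, 2.1]
grip_width: 0.0241
[-1.0492009   0.21919187  2.12863934] [0.42931648 0.30278081 0.02390654] [-0.13818189  0.22228053  0.00227516]
```

```bash
python3 -m handwheel '[0,0,0,0,0,0, 0,0,0,0,0,0, 0,0,0,0,0,0, 0,0,0,0,0,0, 0,0,0,0,0,0, 0,0,0,0,0,0, 0,0,0,0,0,0, 0,0,0,0,0,0, 0,0,0,0,0,0, 0,0,0,0,0,0]' -1
python3 -m handwheel '[0,0,-0.04,0,0,0, 0,0,-0.1,0,0,0, 0,0,-0.2,0,0,0, 0,0,-0.32,0,0,0, 0,0,-0.44,0,0,0, 0,0,-0.5,0,0,0, 0,-0.1,-0.55,0,0,0, 0,-0.2,-0.6,0,0,0, 0,-0.2,-0.6,0,0,0, 0,-0.2,-0.6,0,0,0]'
python3 - <<'E'
from h import *
from workcell import robot
o=robot.observe(); c=robot.camera("wrist"); cv2.imwrite("pics/w7.png",c["frame"][:,:,::-1])
np.savez("pics/w7.npz",tp=o["tcp_pos"],tr=o["eef_rot"],**c)
for n in("top","side"):
    c=robot.camera(n); cv2.imwrite(f"pics/{n}7.png",c["frame"][:,:,::-1]); np.savez(f"pics/{n}7.npz",**c)
a=cv2.imread("pics/top7.png")[95:185,240:310];b=cv2.imread("pics/side7.png")[105:220,150:330];w=cv2.imread("pics/w7.png")
im=np.zeros((590,800,3),np.uint8)
a=cv2.resize(a,None,fx=4,fy=4,interpolation=2);b=cv2.resize(b,None,fx=2.8,fy=2.8,interpolation=2);w=cv2.resize(w,None,fx=.58,fy=.58)
im[:a.shape[0],:280]=a;im[:b.shape[0],290:290+b.shape[1]]=b;im[365:365+w.shape[0],:w.shape[1]]=w
cv2.imwrite("pics/c9.png",cv2.convertScaleAbs(im,alpha=1.5))
p=lambda n:cv2.imread(f"pics/{n}.png").astype(np.float32)[108:146,255:285].mean(2)
print("case shift px top5->7",cv2.phaseCorrelate(p("top5"),p("top7")))
E
```

```text
clock: 35.7
tcp_pos: [0.4293, 0.3028, 0.0237]
eef_rot: [2.047, 2.383, -0.0]
contact_force: [0.0, -0.9, 1.1]
grip_width: 0.0879
clock: 36.95
tcp_pos: [0.3805, 0.2955, 0.1738]
eef_rot: [2.047, 2.383, 0.001]
contact_force: [0.6, -0.1, -0.4]
grip_width: 0.0878
case shift px top5->7 ((0.13322213177982967, 0.13229774551453843), 1.0005664777755738)
```

View pics/c9.png

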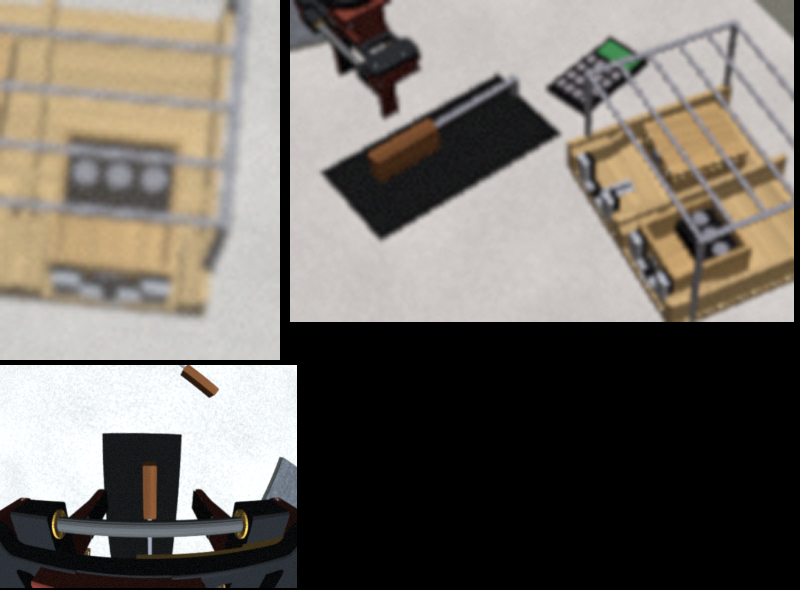

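The hook is upright on its handle on the mat (side crop (405,148)), the case is square at the posts, and the gripper is clear. Handing in.

```bash
python3 -c "
from workcell import robot
print(robot.close_job(), robot.observe()['clock'])"
```

```text
the job is handed in; nothing more can be done
the job is handed in; nothing more can be done
```

I picked up the hook by its handle, dropped the tang behind the open case's front lip and dragged the case to the stop. I then unhooked, stood the hook back on the mat and handed in; the last clock reading was about 37 s, and no verdict was reported.

**Seating:** Dragging took about 5 N. The pads went in over roughly 2.5 mm and then it went hard. I held the pull between 11.7 and 13.2 N for over 2 s, under the 18 N limit for the clamp.

**Last checks:**
- The pictures show the case square against both posts, and the hook upright on the mat with the gripper clear.
- The case's shift on release measured 0.13 px in the top view (about 0.4 mm). This is near the limit of what that image can resolve, because the shelf wires cross the patch I compared.
- The shut case and calculator look unmoved; I did not measure them. The jar and the dial stand are not in the last crops, though nothing came near them.

**What disagreed or is uncertain:**
- The first height readings of the case lip came out 5 to 7 mm too high across the two views, so I used the given height instead.
- During the hard pull the tool felt up to about 4.5 N of extra downward force, as the hook's nose tried to rise against the lip. The pictures showed no tilt of the case.

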